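Offer the carburettor cover up to its body

TASK

The carburettor's top cover lies upside down on the bench, gasket face up. Turn it over so that the gasket faces down, carry it across the clutter and hold it level just above the open carburettor body, about a finger's width (12 mm) clear and lined up all round, throat over throat and bowl end over bowl, so that I can hook up the linkage before it goes down. Do not knock it against the body or shift or tip anything else on the bench, and finish still holding the cover there in the gripper, still and touching nothing else.

Things in the scene. Friction and masses are not known exactly. Their poses are not given: they have to be found in the camera images.
- cover_center (a point): Centre of the cover's plate: light-grey cast, 90 x 60 mm, 24 mm thick, flat sides and ends (it can stand on an end), 0.25 kg; tan gasket on one face, on the other a round neck 50 mm across, 18 mm high. Axes: x along the length, bowl end to throat end; y across the 60 mm; z out of the gasket face. At the start it lies on the neck, z up, this point 30 mm over the bench.
- cover_throat (a point): Centre of the cover's throat hole (36 mm across), on the gasket face: from cover_center 14 mm along the cover's x and 12 mm along its z. The neck on the other face stands round the same axis. Same axes as cover_center.
- cover_bowl (a point): Centre of the cover's bowl opening (26 x 38 mm window in the gasket, cast metal behind it), on the gasket face: from cover_center 25 mm along minus x and 12 mm along z. Same axes as cover_center.
- carb_throat (a point): Centre of the round throat (36 mm) in the flat deck of the grey carburettor body, which stands loose on the bench, 1.3 kg; deck 88 x 54 mm, 86 mm over the bench. Axes: x along the deck from bowl end (brass fuel union) to throat end, y across, z up; the deck's centre is 14 mm towards minus x. Lever and union stick out 20 mm at most, below 55 mm.
- carb_bowl (a point): Centre of the rectangular float bowl (26 x 40 mm, brass float inside) in the deck: 39 mm from carb_throat along minus x. Same axes. With the cover rightly placed, cover_throat is over carb_throat and cover_bowl over carb_bowl.
- can: Bystander: white and green spray can with a red button, 52 mm across, 140 mm high; origin at the centre of its underside.
- tin: Bystander: open round tin of small screws, 72 mm across, 42 mm high; origin at the centre of its underside.
- tub: Bystander: open white plastic tub 130 x 110 x 65 mm high; origin at the centre of its underside.
- driver: Bystander: screwdriver with a yellow handle lying on the bench, about 200 mm long along its x; origin under the middle of it.
Mind the look-alikes: they are no part of the job. What is shaped like the part that bears cover_center but purple is not meant.

How it is judged (in metres and radians):
On the way:
1. the cover is turned over, gasket face down (angle between cover_center's own z axis and vertical above 2.8 rad), for 0.2 s.
At the end, for the whole second after the job is handed in: The cover is held still in the gripper, gasket down, level within 6 degrees, throat and bowl openings each within 6 mm of straight above the body's, gasket face 4 to 20 mm above the deck, touching neither the body nor another thing; the body is upright and within 10 mm of its place (angle between cover_center's own z axis and vertical above 3.03 rad and horizontal distance between cover_throat and carb_throat below 0.006 m and horizontal distance between cover_bowl and carb_bowl below 0.006 m and z of cover_throat in the frame of carb_throat between 0.004 and 0.02 m and z of cover_bowl in the frame of carb_bowl between 0.004 and 0.02 m and contact force between the fingers and cover above 1 N and contact force between cover and carb below 0.05 N and contact force between cover and can below 0.05 N and contact force between cover and tub below 0.05 N and contact force between cover and tin below 0.05 N and contact force between cover and driver below 0.05 N and linear speed of cover below 0.02 m/s and angle between carb_throat's own z axis and vertical below 0.05 rad and distance of carb_throat from where it was at the start of the episode below 0.01 m); the arm keeps its last pose, push and grip.
It fails at once if the cover knocked against the carburettor body (contact force between cover and carb above 2 N).
It fails at once if the carburettor body shifted (distance of carb_throat from where it was at the start of the episode above 0.015 m).
It fails at once if the spray can shifted or tipped (distance of can from where it was at the start of the episode above 0.02 m or angle between can's own z axis and vertical above 0.3 rad).
It fails at once if the tin shifted or tipped (distance of tin from where it was at the start of the episode above 0.02 m or angle between tin's own z axis and vertical above 0.3 rad).
It fails at once if the tub or the screwdriver shifted (distance of any of tub, driver from where it was at the start of the episode above 0.02 m).
It also fails if it takes over 61 s, if anything falls off the work surface, if the arm or the gripper's body presses on something with over 40 N, if the wrist force passes 120 N, or if a joint passes its speed limit or range.

ROBOT

A 7-joint arm with a two-finger parallel gripper is mounted at the origin on the work surface. World frame = base frame: x ahead of the robot, y to its left, z up, the work surface at z = 0. Lengths are in mm, angles in rad, forces in N, time in s.
With the tool pointing down it reaches from about 350 to 900 mm from the base axis. Payload 8.1 kg.
Tool frame: the origin (TCP) lies at the very end of the fingers, on their centre line; the grasp point (between the pads) lies behind it (ctrl.hold_point_z is the z of the grasp point in the tool frame, in mm); z points along the fingers, y is the direction in which the jaws open and shut (so a half turn about z gives the same grasp; the last joint's range is limited). The gripper opens to 92 mm and grips with 3 to 60 N. Pads are 19 mm wide; open, the fingers measure 130 mm over their backs; the gripper's body (75 mm by 190 mm) begins 47 mm behind the grasp point.
Start: joints at [-1.228, 0.434, 0.025, 1.573, -0.012, 1.134, -0.075], TCP at [269.515, 563.918, 226.742] pointing down, gripper open.
Joint ranges: [-2.62, 2.62], [-0.44, 2.09], [-1.27, 1.32], [0.08, 2.57], [-1.32, 4.46], [0.12, 2], [-2.74, 2.74]. Speed limits (rad/s): [2.22, 2.22, 3.01, 3.01, 3.14, 3.14, 3.14].

INTERFACE

Orientations are given as a unit quaternion [x, y, z, w].
In Python, from cell import ctrl, viewer gives the robot as it stands.
- The arm moves only by the shell command python3 -m jog 'ROWS'. ROWS is JSON, a list of rows, each a list of 7 numbers: the shift along the tool's x, y, z in m, then the turn, a rotation vector about the tool's x, y, z in rad, then the opening, from 0 (shut) to 1 (fully open). In form: [[dx, dy, dz, wx, wy, wz, gripper], ...]. A call has 1 to 12 rows; each row is the pose to reach, as a shift and turn from the pose commanded when the call began, along the tool's axes at that moment; what a row does not reach only later rows make up. A row lasts 1/10 s, in which the tool goes at most 50 mm and 8.59 degrees, less where a joint would pass 70% of its speed; a pose out of reach is approached as far as the arm can. A call with a gripper value outside its range is refused whole. The fingers move at their own pace and stop on an object; the grip force is fixed at half the most. Time passes only in rows, so rows that repeat a pose let the fingers close. It gives the time, the measured TCP pose, the force and the opening at its end, in the units of the state.
- ctrl.read_state(): the state, without advancing time (a new reading comes with each control period).
- viewer.grab_frame(name): name is "scene" or "side" or "wrist"; returns a dict with "img" (480x640x3 uint8, red, green, blue), "range_z" (480x640 float32, mm along the optical axis (not along the pixel's ray), 0 where there is no reading), "fx", "fy", "cx", "cy" (pixels), "dist_coeffs" ([k1, k2, p1, p2, k3] as OpenCV has them; the pictures are not rectified), "rvec" (rotation vector, rad) and "tvec" (3), from world to camera coordinates, as OpenCV has them. Camera axes: x right, y down, z forward; pixel columns grow to the right and rows downward; lengths in mm; the calibration is good to about 2 mm. A picture is of the moment at which its call begins.
- ctrl.finish_job(): hands the job in, once; it reports no verdict.
The state is a dict: "t": time; "joint_pos": joint angles; "qvel": joint speeds; "joint_efforts": joint torques, N m; "tool_pos": TCP position; "ee_rot": TCP orientation; "contact_force": force on the tool from outside, world axes, zero at the start; "wrist_torque": the same for the moment, N m; "opening": opening from 0.0 (shut) to 1.0 (fully open).
Only numpy, scipy, OpenCV 4.12 (cv2) and the standard library are available. Lean on these libraries where they do the work, as an engineer would, in place of code of your own. Each camera call takes 0.05 s, during which the arm holds its last target.

## Working session

There is one attempt and no reset: what is moved stays moved. The work goes in short steps, Python scripts to look and compute and a shell command to move; the robot and the scene stay as the last step left them, time stands still between calls to the robot, and variables do not carry over. Pictures are saved under pics/ and viewed, and the job is handed in when it is done.

```bash
ls; mkdir -p pics; python3 - <<'E'
from cell import ctrl, viewer
import cv2
s=ctrl.read_state(); print(s); print(ctrl.hold_point_z)
for n in ["scene","side","wrist"]:
    f=viewer.grab_frame(n); cv2.imwrite(f"pics/{n}0.png",f["img"][:,:,::-1]); print(n,f["fx"],f["cx"],f["cy"],f["dist_coeffs"],f["rvec"],f["tvec"])
E
```

```text
pics
{'t': 0.0, 'joint_pos': array([-1.22758908,  0.43523571,  0.02495517,  1.57409167, -0.01160767,
        1.13399286, -0.07511445]), 'qvel': array([ 1.80986215e-04,  1.39368834e-04,  6.68157970e-06, -1.13016497e-03,
       -8.45331323e-04,  1.57316243e-03, -7.78555350e-04]), 'joint_efforts': array([-3.54185613e-04, -6.67838573e+01,  9.84919667e-01, -3.14473557e+01,
       -6.05607172e-02,  4.25156776e-02,  1.57961535e-04]), 'tool_pos': array([269.31176333, 563.43564853, 225.93895163]), 'ee_rot': array([ 2.21097036e-01,  9.75251493e-01, -7.83463190e-04, -1.11195669e-04]), 'contact_force': array([-0.23390178, -0.31442769, -0.48554916]), 'wrist_torque': array([ 0.02282131, -0.00882175,  0.05757334]), 'opening': 0.9987556577275413}
-18.8
scene 623.879067113602 310.81195716034716 239.69920294929287 [-0.10169656  0.          0.          0.          0.        ] [ 1.73264946  1.81753035 -0.71314772] [  94.12391567 -326.34396473 1821.59974018]
side 483.04136098865223 316.2624661080103 233.40808379369972 [-0.06874915  0.          0.          0.          0.        ] [ 2.4064001  -0.55793242  0.21325933] [-474.51632279  195.62164456 1007.1443052 ]
wrist 423.6708462363764 323.3786314560434 240.2173345050684 [-0.05833747  0.          0.          0.          0.        ] [-2.47100568 -1.55906751 -0.19441285] [-624.0546955   -32.26448844  389.22218209]
```

View pics/scene0.png

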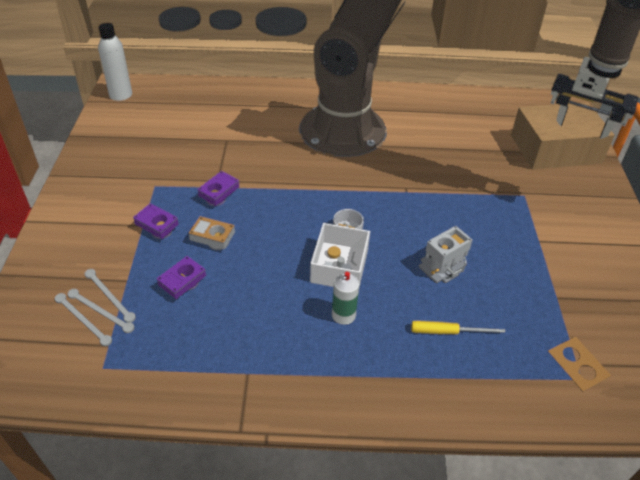

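View pics/side0.png

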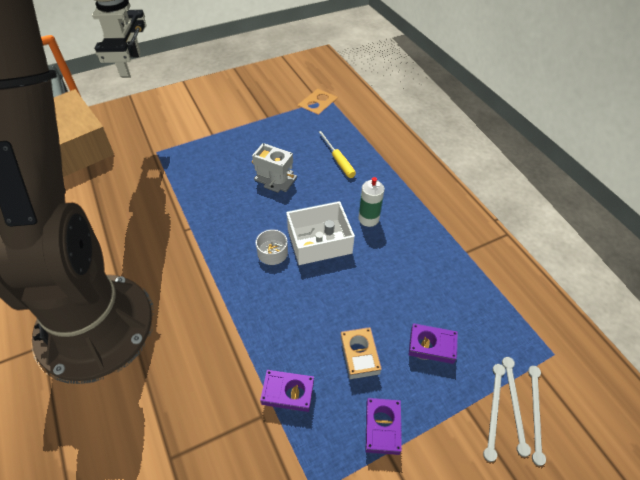

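View pics/wrist0.png

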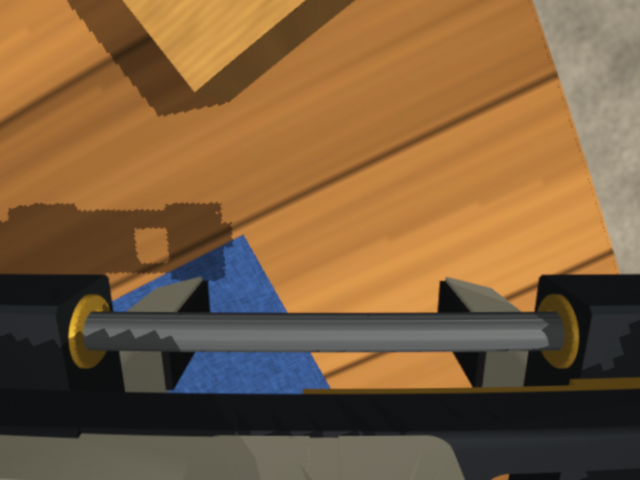

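The cover should be the tan-faced grey part. These could be mistaken for it:
- Purple parts at scene (218,189), (156,221) and (182,278).
- The loose flat gasket at scene (579,362).
- The tan-faced grey part at scene (212,232), side (361,352). This is the one I pick, and I'll check it in a crop.

```bash
cat > h.py <<'E'
import numpy as np, cv2
from cell import ctrl, viewer
from scipy.spatial.transform import Rotation as R
def cam(f):
    K=np.array([[f["fx"],0,f["cx"]],[0,f["fy"],f["cy"]],[0,0,1.]]);D=np.array(f["dist_coeffs"],float)
    Rm=cv2.Rodrigues(np.array(f["rvec"],float))[0];t=np.array(f["tvec"],float).ravel();return K,D,Rm,t
def toplane(f,px,z):
    K,D,Rm,t=cam(f);n=cv2.undistortPoints(np.array(px,float).reshape(-1,1,2),K,D).reshape(-1,2)
    d=np.c_[n,np.ones(len(n))]@Rm;c=-Rm.T@t
    return c+d*((z-c[2])/d[:,2])[:,None]
def cloud(f):
    K,D,Rm,t=cam(f);z=f["range_z"];h,w=z.shape
    u,v=np.meshgrid(np.arange(w),np.arange(h));n=cv2.undistortPoints(np.stack([u,v],-1).reshape(-1,1,2).astype(float),K,D).reshape(-1,2)
    P=np.c_[n,np.ones(len(n))]*z.reshape(-1,1)
    return ((P-t)@Rm).reshape(h,w,3)
def proj(f,P):
    K,D,Rm,t=cam(f);return cv2.projectPoints(np.array(P,float).reshape(-1,3),np.array(f["rvec"],float),t,K,D)[0].reshape(-1,2)
def crop(f,x0,y0,x1,y1,name,s=6):
    cv2.imwrite(name,cv2.resize(f["img"][y0:y1,x0:x1,::-1],None,fx=s,fy=s,interpolation=cv2.INTER_CUBIC))
E
python3 - <<'E'
from h import *
for n,b1,b2 in [("scene",(180,205,246,260),(410,215,490,290)),("side",(320,310,410,395),(235,130,315,205))]:
    f=viewer.grab_frame(n);crop(f,*b1,f"pics/{n}_cov.png");crop(f,*b2,f"pics/{n}_carb.png")
    np.save(f"{n}.npy",f,allow_pickle=True)
a=[cv2.imread(f"pics/{n}.png") for n in ("scene_cov","side_cov","scene_carb","side_carb")]
W=[cv2.resize(x,(400,300)) for x in a]
cv2.imwrite("pics/mos.png",np.vstack([np.hstack(W[:2]),np.hstack(W[2:])]))
f=np.load("scene.npy",allow_pickle=True).item(); s=ctrl.read_state()
K,D,Rm,t=cam(viewer.grab_frame("wrist")); c=-Rm.T@t
T=R.from_quat(s["ee_rot"]); print("wristcam in tool",T.inv().apply(c-s["tool_pos"]),"axis",T.inv().apply(Rm[2]))
E
```

```text
wristcam in tool [ 6.58544317e+01  1.81721417e-02 -1.57780022e+02] axis [-2.48451592e-01 -4.30971580e-04  9.68644218e-01]
```

View pics/mos.png

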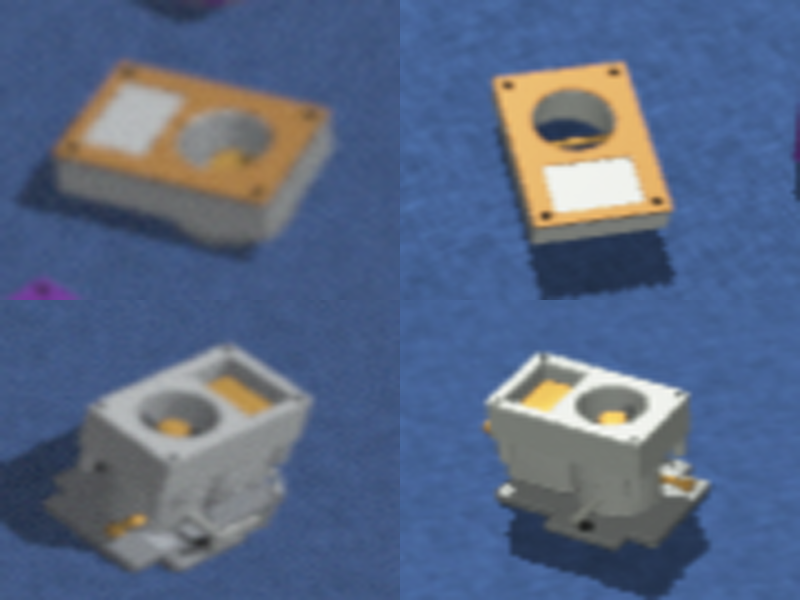

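The crop confirms it: grey sides, tan gasket, white bowl window on the left and throat hole on the right. Next I measure the poses.

```bash
python3 - <<'E'
from h import *
for n,b1,b2 in [("scene",(180,205,246,260),(410,215,490,290)),("side",(320,310,410,395),(235,130,315,205))]:
    f=np.load(n+".npy",allow_pickle=True).item()
    hsv=cv2.cvtColor(f["img"],cv2.COLOR_RGB2HSV)
    m=((hsv[...,0]>8)&(hsv[...,0]<28)&(hsv[...,1]>90)&(hsv[...,2]>90)).astype(np.uint8)
    M=np.zeros_like(m);x0,y0,x1,y1=b1;M[y0:y1,x0:x1]=m[y0:y1,x0:x1]
    cs,_=cv2.findContours(M,cv2.RETR_CCOMP,cv2.CHAIN_APPROX_NONE); cs=sorted(cs,key=cv2.contourArea,reverse=True)
    o=toplane(f,cs[0].reshape(-1,2),42)[:,:2].astype(np.float32)
    print(n,"cover",cv2.minAreaRect(o))
    for c in cs[1:4]:
        p=toplane(f,c.reshape(-1,2),42); print("  hole",p.min(0)[:2],p.max(0)[:2],(p.min(0)+p.max(0))[:2]/2,cv2.contourArea(c))
    C=cloud(f); x0,y0,x1,y1=b2; sub=C[y0:y1,x0:x1].reshape(-1,3)
    h,e=np.histogram(sub[:,2],bins=np.arange(-10,110,4)); print(dict(zip(e.astype(int).tolist(),h.tolist())))
    k=abs(C[...,2]-86)<6; K=np.zeros(k.shape,np.uint8);K[y0:y1,x0:x1]=k[y0:y1,x0:x1]
    g=C[y0:y1,x0:x1][k[y0:y1,x0:x1]]; print("deck pts",len(g),g.mean(0),g.std(0),cv2.minAreaRect(g[:,:2].astype(np.float32)))
    cs,_=cv2.findContours(K,cv2.RETR_CCOMP,cv2.CHAIN_APPROX_NONE); cs=sorted(cs,key=cv2.contourArea,reverse=True)
    print("  deck rect from px",cv2.minAreaRect(toplane(f,cs[0].reshape(-1,2),86)[:,:2].astype(np.float32)))
    for c in cs[1:3]:
        p=toplane(f,c.reshape(-1,2),86); print("  hole",(p.min(0)+p.max(0))[:2]/2,cv2.contourArea(c))
    # others
    for nm,zz,rg in [("tall",(95,160),None),("mid",(30,95),None)]:
        k=((C[...,2]>zz[0])&(C[...,2]<zz[1])&(C[...,0]>300)&(C[...,0]<900)&(abs(C[...,1])<420)).astype(np.uint8)
        nn,lab,st,ce=cv2.connectedComponentsWithStats(k)
        for i in range(1,nn):
            if st[i,4]>40:
                q=C[lab==i]; print("  ",nm,ce[i].round(),"min",q.min(0).round(),"max",q.max(0).round())
E
```

```text
scene cover ((474.1037902832031, -310.8070068359375), (89.21267700195312, 59.33186340332031), 73.4697494506836)
  hole [ 442.09615375 -355.28136988] [ 492.17220308 -313.98761304] [ 467.13417841 -334.63449146] 175.0
  hole [ 456.70480054 -318.0101714 ] [ 497.19655412 -276.95835717] [ 476.95067733 -297.48426428] 146.0
{-10: 35, -6: 794, -2: 2419, 2: 878, 6: 284, 10: 107, 14: 38, 18: 52, 22: 56, 26: 61, 30: 25, 34: 36, 38: 40, 42: 45, 46: 20, 50: 22, 54: 47, 58: 63, 62: 66, 66: 81, 70: 121, 74: 147, 78: 120, 82: 251, 86: 161, 90: 5, 94: 0, 98: 0, 102: 0}
deck pts 480 [526.06529941 235.47896702  84.92993066] [22.9077634  25.30715628  2.33098409] ((522.156982421875, 238.67926025390625), (58.50625228881836, 92.58979797363281), 36.70719528198242)
  deck rect from px ((525.4888916015625, 237.7461700439453), (58.35818099975586, 93.07074737548828), 37.09260559082031)
  hole [532.89175018 228.05223168] 153.5
  hole [509.29927511 255.91072949] 141.5
   tall [346. 285.] min [658. -22.  95.] max [706.  30. 141.]
   mid [216. 189.] min [ 300. -367.   30.] max [ 369. -276.   48.]
   mid [340. 246.] 
[... 1352 characters left out ...]
3439 256.13936812] 107.5
  hole [529.46970926 225.9955458 ] 104.5
   tall [373. 189.] min [651. -22.  95.] max [704.  28. 141.]
   mid [272. 161.] min [473. 186.  30.] max [569. 293.  90.]
   mid [370. 207.] min [650. -23.  30.] max [700.  22.  95.]
   mid [321. 229.] min [461. -72.  30.] max [608.  61.  68.]
   mid [329. 224.] min [556.  -3.  30.] max [579.  21.  38.]
   mid [271. 243.] min [385. -24.  30.] max [457.  49.  46.]
   mid [435. 342.] min [ 558. -409.   30.] max [ 666. -306.   46.]
   mid [360. 353.] min [ 431. -362.   30.] max [ 512. -259.   46.]
   mid [296. 387.] min [ 300. -367.   30.] max [ 364. -272.   46.]
   mid [375. 403.] min [ 423. -420.   38.] max [ 470. -399.   46.]
```

```bash
cat >> h.py <<'E'
def pose(P,psi,tau):
    psi,tau=np.radians([psi,tau]);y=np.array([np.cos(psi),np.sin(psi),0]);ex=np.array([-np.sin(psi),np.cos(psi),0])
    z=np.sin(tau)*ex-np.cos(tau)*np.array([0,0,1.]);x=np.cross(y,z)
    M=np.c_[x,y,z];return np.array(P,float)+18.8*z,R.from_matrix(M)
def where():
    s=ctrl.read_state();T=R.from_quat(s["ee_rot"]);M=T.as_matrix()
    y=M[:,1];z=M[:,2];psi=np.degrees(np.arctan2(y[1],y[0]));ex=np.array([-y[1],y[0],0])
    print("t %.2f hold"%s["t"],(s["tool_pos"]-18.8*z).round(1),"psi %.1f tau %.1f ydz %.3f"%(psi,np.degrees(np.arctan2(z@ex,-z[2])),y[2]),"open %.3f"%s["opening"],"F",s["contact_force"].round(1),"q",s["joint_pos"].round(2))
def delta(*targets):
    s=ctrl.read_state();T0=R.from_quat(s["ee_rot"]);where()
    for P,psi,tau in targets:
        p,T=pose(P,psi,tau);print((T0.inv().apply(p-s["tool_pos"])/1000).round(4),(T0.inv()*T).as_rotvec().round(3))
E
python3 - <<'E'
from h import *
delta(([420,0,200],10,0),([472,-311,130],-16.6,0),([472,-311,110],-16.6,30))
E
```

```text
t 0.30 hold [269.5 563.8 245.3] psi 64.5 tau -0.0 ydz -0.000 open 1.005 F [0.7 0.5 0.8] q [-1.23  0.43  0.02  1.57 -0.01  1.13 -0.08]
[-0.3789 -0.4437  0.0455] [-0.    0.    0.95]
[-0.56   -0.7019  0.1157] [-0.     0.     1.415]
[-0.5585 -0.6926  0.1331] [-0.37   0.433  1.38 ]
```

```bash
python3 -m jog '[[-0.38,-0.444,0.02,0,0,0.95,1],[-0.38,-0.444,0.02,0,0,0.95,1],[-0.38,-0.444,0.02,0,0,0.95,1],[-0.38,-0.444,0.02,0,0,0.95,1],[-0.38,-0.444,0.02,0,0,0.95,1],[-0.38,-0.444,0.02,0,0,0.95,1],[-0.38,-0.444,0.02,0,0,0.95,1],[-0.38,-0.444,0.02,0,0,0.95,1],[-0.38,-0.444,0.02,0,0,0.95,1],[-0.38,-0.444,0.02,0,0,0.95,1],[-0.38,-0.444,0.02,0,0,0.95,1],[-0.38,-0.444,0.02,0,0,0.95,1]]'; python3 - <<'E'
from h import *
delta(([472,-311,130],-16.6,0),([472,-311,110],-16.6,30))
E
```

```text
t: 1.5
tool_pos: [421.2, -3.8, 207.1]
ee_rot: [0.644, 0.765, 0.0, 0.0]
contact_force: [1.9, 1.4, -0.1]
opening: 0.998
t 1.50 hold [421.2  -3.8 225.9] psi 9.9 tau -0.0 ydz 0.001 open 0.998 F [ 1.9  1.4 -0.1] q [-0.61  0.11  0.55  2.1  -0.07  0.95  0.15]
[-0.3114 -0.0028  0.0959] [ 0.001 -0.     0.462]
[-0.3029  0.0014  0.1134] [-0.12   0.514  0.452]
```

```bash
python3 -m jog '[[-0.311,-0.003,0.03,0,0,0.462,1],[-0.311,-0.003,0.03,0,0,0.462,1],[-0.311,-0.003,0.03,0,0,0.462,1],[-0.311,-0.003,0.03,0,0,0.462,1],[-0.311,-0.003,0.03,0,0,0.462,1],[-0.311,-0.003,0.03,0,0,0.462,1],[-0.311,-0.003,0.03,0,0,0.462,1],[-0.311,-0.003,0.03,0,0,0.462,1]]'; python3 - <<'E'
from h import *
delta(([472,-311,110],-16.6,0),([472,-311,110],-16.6,30))
f=viewer.grab_frame("wrist"); cv2.imwrite("pics/w1.png",f["img"][:,:,::-1]); np.save("w1.npy",f,allow_pickle=True)
E
```

```text
t: 2.3
tool_pos: [471.3, -310.1, 176.4]
ee_rot: [0.802, 0.597, -0.001, 0.0]
contact_force: [0.8, 1.5, 0.5]
opening: 1.004
t 2.30 hold [ 471.3 -310.   195.2] psi -16.7 tau -0.1 ydz -0.000 open 1.004 F [0.8 1.5 0.5] q [-0.02  0.44  0.71  1.83 -0.34  0.99  0.54]
[-0.0006  0.0009  0.0852] [-0.     0.002 -0.001]
[0.0088 0.0009 0.0827] [-0.     0.525 -0.001]
```

View pics/w1.png

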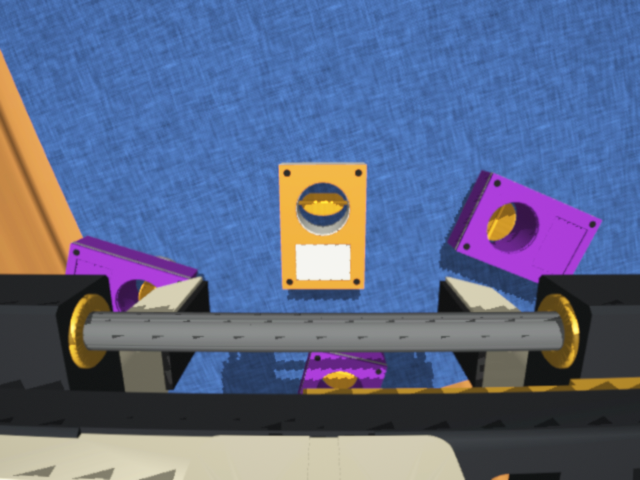

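The wrist view shows the cover at about (322,225), with the throat at (322,208) and the window at (323,262). The purple parts sit either side and one lies behind, at (343,372).

```bash
python3 - <<'E'
from h import *
f=np.load("w1.npy",allow_pickle=True).item()
hsv=cv2.cvtColor(f["img"],cv2.COLOR_RGB2HSV)
m=((hsv[...,0]>8)&(hsv[...,0]<28)&(hsv[...,1]>90)&(hsv[...,2]>90)).astype(np.uint8)
M=np.zeros_like(m);M[150:298,260:390]=m[150:298,260:390]
cs,_=cv2.findContours(M,cv2.RETR_EXTERNAL,cv2.CHAIN_APPROX_NONE);c=max(cs,key=cv2.contourArea)
print(cv2.minAreaRect(toplane(f,c.reshape(-1,2),42)[:,:2].astype(np.float32)))
p=((hsv[...,0]>135)&(hsv[...,0]<160)&(hsv[...,1]>90))
C=cloud(f);k=p&(C[...,1]<-350)&(abs(C[...,0]-450)<60); print("purple",C[k].min(0),C[k].max(0))
E
```

```text
((471.3123779296875, -310.3150939941406), (90.00389099121094, 59.86583709716797), 73.5467758178711)
purple [ 4.11744699e+02 -4.73946771e+02 -4.18458318e-01] [ 486.96723481 -400.58644779   44.21598223]
```

```bash
python3 - <<'E'
from h import *
delta(([471.3,-310.3,120],-16.5,30),([471.3,-310.3,30],-16.5,30))
E
```

```text
t 2.35 hold [ 471.6 -307.8  195.2] psi -16.6 tau -0.0 ydz -0.001 open 1.002 F [-0.1  0.8 -0.8] q [-0.02  0.44  0.7   1.83 -0.34  0.99  0.54]
[0.0069 0.0005 0.0726] [-0.001  0.524 -0.001]
[0.0069 0.0005 0.1626] [-0.001  0.524 -0.001]
```

```bash
python3 -m jog '[[0.007,0.0,0.073,0,0.524,0,1],[0.007,0.0,0.073,0,0.524,0,1],[0.007,0.0,0.073,0,0.524,0,1],[0.007,0.0,0.073,0,0.524,0,1],[0.007,0.0,0.073,0,0.524,0,1],[0.007,0.0,0.073,0,0.524,0,1],[0.007,0.0,0.073,0,0.524,0,1]]'; python3 - <<'E'
from h import *
delta(([471.3,-310.3,70],-16.5,30),([471.3,-310.3,30],-16.5,30))
E
```

```text
t: 3.05
tool_pos: [475.3, -298.4, 104.5]
ee_rot: [0.773, 0.58, 0.207, -0.155]
contact_force: [0.1, 0.5, 0.2]
opening: 1.002
t 3.05 hold [ 472.7 -307.4  120.8] psi -16.2 tau 30.0 ydz 0.001 open 1.002 F [0.1 0.5 0.2] q [ 0.48  0.66  0.43  1.74 -0.74  1.23  1.  ]
[-0.0281 -0.0005  0.0424] [-0.001  0.001  0.004]
[-0.0481 -0.0006  0.0771] [-0.001  0.001  0.004]
```

```bash
python3 -m jog '[[-0.014,0,0.021,0,0,0.004,1],[-0.028,-0.0005,0.042,0,0,0.004,1],[-0.038,-0.0005,0.06,0,0,0.004,1],[-0.048,-0.0005,0.077,0,0,0.004,1],[-0.048,-0.0005,0.077,0,0,0.004,1],[-0.048,-0.0005,0.077,0,0,0.004,1]]'; python3 - <<'E'
from h import *
delta(([471.3,-310.3,30],-16.5,30))
f=viewer.grab_frame("wrist"); cv2.imwrite("pics/w2.png",f["img"][:,:,::-1])
f=viewer.grab_frame("side"); crop(f,280,270,440,390,"pics/s2.png",5)
E
```

```text
t: 3.65
tool_pos: [472.9, -303.0, 13.2]
ee_rot: [0.775, 0.577, 0.207, -0.156]
contact_force: [0.4, -0.2, 0.1]
opening: 0.996
t 3.65 hold [ 470.2 -312.1   29.4] psi -16.6 tau 30.0 ydz -0.002 open 0.996 F [ 0.4 -0.2  0.1] q [ 0.52  0.79  0.39  1.77 -0.82  1.11  1.11]
[0.002  0.0005 0.0005] [-0.001 -0.001 -0.003]
```

View pics/w2.png

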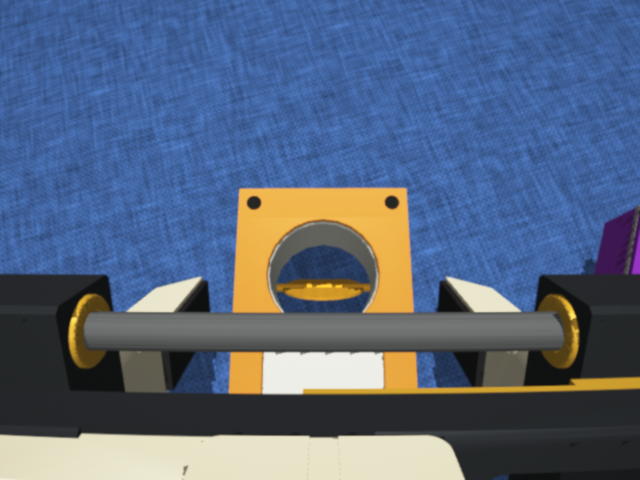

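View pics/s2.png

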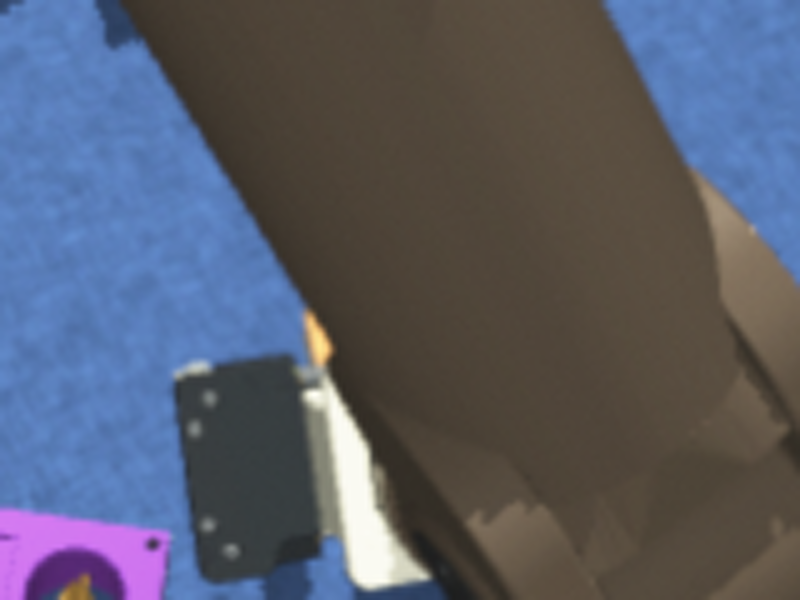

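The cover lies squarely between the open fingers (plate edges at columns 235 and 410). Closing now.

```bash
python3 -m jog '[[0,0,0,0,0,0,0],[0,0,0,0,0,0,0],[0,0,0,0,0,0,0],[0,0,0,0,0,0,0],[0,0,0,0,0,0,0],[0,0,0,0,0,0,0],[0,0,0,0,0,0,0],[0,0,0,0,0,0,0]]'; python3 - <<'E'
from h import *
delta(([474,-305,130],-16.5,30))
E
```

```text
t: 4.55
tool_pos: [472.7, -303.4, 13.2]
ee_rot: [0.775, 0.577, 0.207, -0.155]
contact_force: [-1.1, 0.2, 2.4]
opening: 0.652
t 4.55 hold [ 470.1 -312.5   29.4] psi -16.7 tau 30.0 ydz -0.002 open 0.652 F [-1.1  0.2  2.4] q [ 0.52  0.79  0.39  1.77 -0.82  1.11  1.11]
[ 0.0575  0.0015 -0.0829] [-0.    -0.    -0.003]
```

```bash
python3 -m jog '[[0.005,0,-0.008,0,0,0,0],[0.015,0,-0.025,0,0,0,0],[0.035,0.001,-0.05,0,0,0,0],[0.057,0.001,-0.083,0,0,0,0],[0.057,0.001,-0.083,0,0,0,0]]'; python3 - <<'E'
from h import *
delta(([478,-250,130],-16.5,0),([478,-250,130],-16.5,-30),([478,-250,130],-16.5,-60))
E
```

```text
t: 5.05
tool_pos: [478.1, -297.9, 119.3]
ee_rot: [0.774, 0.578, 0.208, -0.152]
contact_force: [1.0, -0.8, -3.4]
opening: 0.652
t 5.05 hold [ 475.3 -306.9  135.6] psi -16.6 tau 29.9 ydz 0.006 open 0.652 F [ 1.  -0.8 -3.4] q [ 0.47  0.64  0.44  1.73 -0.74  1.25  0.98]
[ 0.0358 -0.0138  0.0298] [ 0.006 -0.521 -0.001]
[ 0.0289 -0.0138  0.023 ] [ 0.006 -1.045 -0.003]
[ 0.0263 -0.0137  0.0136] [ 0.005 -1.569 -0.004]
```

```bash
python3 -m jog '[[0.02,-0.014,0.023,0,-0.13,0,0],[0.027,-0.014,0.023,0,-0.26,0,0],[0.029,-0.014,0.023,0,-0.39,0,0],[0.029,-0.014,0.023,0,-0.52,0,0],[0.029,-0.014,0.023,0,-0.65,0,0],[0.029,-0.014,0.023,0,-0.78,0,0],[0.029,-0.014,0.023,0,-0.91,0,0],[0.029,-0.014,0.023,0,-1.045,0,0],[0.029,-0.014,0.023,0,-1.045,0,0]]'; python3 - <<'E'
from h import *
delta(([478,-250,130],-16.5,-60))
E
```

```text
t: 5.95
tool_pos: [475.5, -250.9, 105.7]
ee_rot: [0.771, 0.582, -0.209, 0.154]
contact_force: [0.2, 0.4, -3.9]
opening: 0.651
t 5.95 hold [ 478.2 -241.9  122. ] psi -16.0 tau -30.1 ydz -0.006 open 0.651 F [ 0.2  0.4 -3.9] q [-0.61  0.7   0.98  2.03 -0.06  0.7   0.01]
[-0.0202  0.0019 -0.0055] [ 0.002 -0.521  0.011]
```

```bash
python3 -m jog '[[-0.005,0.002,-0.002,0,-0.13,0.01,0],[-0.01,0.002,-0.003,0,-0.26,0.01,0],[-0.015,0.002,-0.004,0,-0.39,0.01,0],[-0.02,0.002,-0.0055,0,-0.521,0.01,0],[-0.02,0.002,-0.0055,0,-0.521,0.01,0],[-0.02,0.002,-0.0055,0,-0.521,0.01,0]]'; python3 - <<'E'
from h import *
delta(([478,-250,48],-16.5,-60))
for n in ("side","scene"):
    f=viewer.grab_frame(n); cv2.imwrite(f"pics/{n}3.png",f["img"][:,:,::-1])
E
```

```text
t: 6.55
tool_pos: [470.7, -271.8, 122.6]
ee_rot: [0.699, 0.515, -0.399, 0.297]
contact_force: [0.3, -0.6, -1.8]
opening: 0.653
t 6.55 hold [ 475.5 -256.3  132.1] psi -17.1 tau -59.6 ydz 0.004 open 0.653 F [ 0.3 -0.6 -1.8] q [-0.84  1.12  1.16  2.01  0.06  0.75 -0.25]
[0.0758 0.0003 0.0367] [-0.007 -0.007 -0.009]
```

View pics/side3.png

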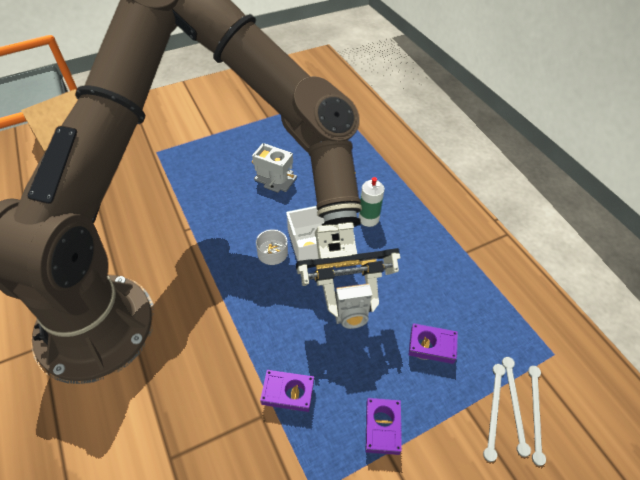

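View pics/scene3.png

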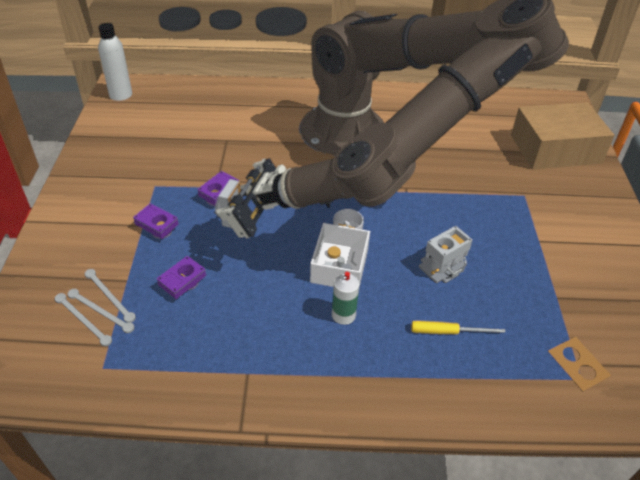

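```bash
python3 - <<'E'
from h import *
for n in ("side","scene"):
    f=viewer.grab_frame(n); C=cloud(f).reshape(-1,3)
    for y0 in range(-200,120,20):
        k=(C[:,1]>y0)&(C[:,1]<y0+20)&(C[:,2]>80)&(C[:,0]>300)&(C[:,0]<800)&~((C[:,0]>640)&(C[:,0]<715)&(abs(C[:,1])<40)&(C[:,2]<145))
        if k.sum()>10: q=C[k]; print(n,y0,"zmin %.0f x %.0f..%.0f"%(np.percentile(q[:,2],2),q[:,0].min(),q[:,0].max()))
E
```

```text
side -200 zmin 141 x 401..578
side -180 zmin 141 x 402..523
side -160 zmin 171 x 407..549
side -140 zmin 189 x 460..560
side -120 zmin 217 x 467..564
side -100 zmin 236 x 481..571
side -80 zmin 249 x 489..577
side -60 zmin 259 x 494..582
side -40 zmin 277 x 501..603
side -20 zmin 288 x 507..615
side 0 zmin 298 x 507..619
side 20 zmin 272 x 500..616
side 40 zmin 282 x 488..601
side 60 zmin 295 x 476..584
side 80 zmin 311 x 462..558
side 100 zmin 360 x 449..555
scene -200 zmin 151 x 399..594
scene -180 zmin 165 x 404..529
scene -160 zmin 178 x 455..554
scene -140 zmin 191 x 461..566
scene -120 zmin 205 x 493..569
scene -100 zmin 207 x 505..574
scene -80 zmin 224 x 515..581
scene -60 zmin 224 x 520..587
scene -40 zmin 230 x 526..605
scene -20 zmin 265 x 517..620
scene 0 zmin 262 x 508..620
scene 20 zmin 262 x 501..620
scene 40 zmin 270 x 502..613
scene 60 zmin 281 x 489..612
scene 80 zmin 295 x 476..601
scene 100 zmin 310 x 463..585
```

```bash
python3 - <<'E'
from h import *
delta(([478,-265,52],-16.5,-60))
E
```

```text
t 6.75 hold [ 475.3 -257.   133.5] psi -17.2 tau -59.3 ydz 0.008 open 0.653 F [ 0.4 -0.4 -2.5] q [-0.84  1.11  1.16  2.01  0.06  0.75 -0.25]
[0.0664 0.0045 0.0475] [-0.007 -0.011 -0.013]
```

```bash
python3 -m jog '[[0.02,0.004,0.018,-0.007,-0.011,-0.013,0],[0.04,0.004,0.033,-0.007,-0.011,-0.013,0],[0.057,0.0045,0.042,-0.007,-0.011,-0.013,0],[0.0664,0.0045,0.0475,-0.007,-0.011,-0.013,0],[0.0664,0.0045,0.0475,-0.007,-0.011,-0.013,0],[0.0664,0.0045,0.0475,-0.007,-0.011,-0.013,0],[0.0664,0.0045,0.0475,-0.007,-0.011,-0.013,0]]'; python3 - <<'E'
from h import *
delta(([478,-265,48],-16.5,-60))
f=viewer.grab_frame("side"); crop(f,280,230,440,350,"pics/s4.png",5)
E
```

```text
t: 7.45
tool_pos: [473.8, -280.4, 42.5]
ee_rot: [0.692, 0.519, -0.403, 0.301]
contact_force: [-0.2, -0.2, -2.9]
opening: 0.649
t 7.45 hold [ 478.4 -264.8   51.8] psi -16.3 tau -60.3 ydz -0.001 open 0.649 F [-0.2 -0.2 -2.9] q [-0.8   1.25  1.06  2.    0.01  0.65 -0.31]
[ 0.0033 -0.0003  0.0022] [0.002 0.006 0.003]
```

View pics/s4.png

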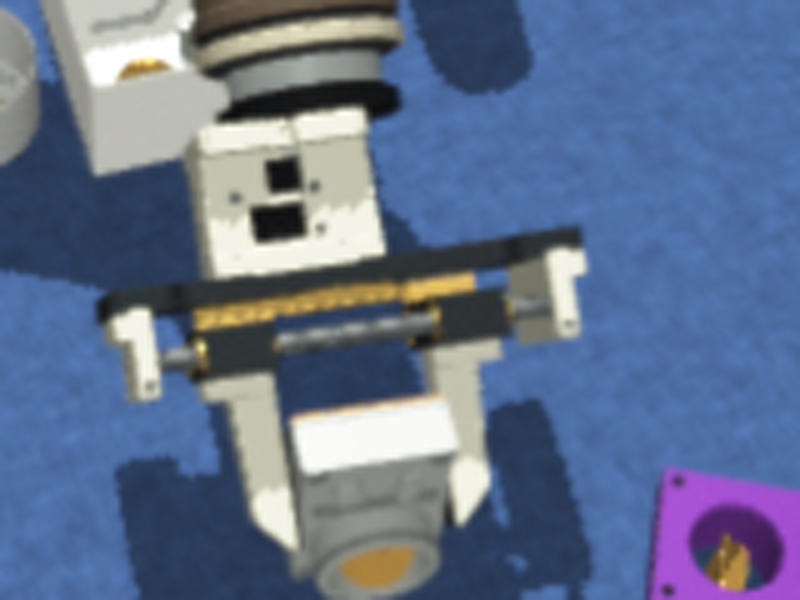

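The cover hangs upright, bowl end up, with the neck facing away from the tool. I lower it gently.

```bash
python3 -m jog '[[0.0015,0,0.001,0.002,0.006,0.003,0],[0.003,0,0.002,0.002,0.006,0.003,0],[0.0035,0,0.0025,0.002,0.006,0.003,0],[0.0035,0,0.0025,0.002,0.006,0.003,0]]'; python3 -m jog '[[0.001,0,0.0005,0,0,0,0],[0.001,0,0.0005,0,0,0,0]]';  python3 - <<'E'
from h import *
where()
E
```

```text
t: 7.9
tool_pos: [473.5, -281.0, 38.2]
ee_rot: [0.694, 0.518, -0.401, 0.299]
contact_force: [0.4, 3.9, 4.8]
opening: 0.652
t: 8.1
tool_pos: [473.3, -281.2, 38.1]
ee_rot: [0.694, 0.518, -0.401, 0.3]
contact_force: [0.3, 6.6, 11.5]
opening: 0.652
t 8.10 hold [ 478.  -265.6   47.4] psi -16.6 tau -60.1 ydz -0.000 open 0.652 F [ 0.3  6.6 11.5] q [-0.79  1.25  1.05  2.    0.    0.65 -0.31]
```

```bash
python3 -m jog '[[-0.0006,0,-0.0004,0,0,0,0],[-0.0008,0,-0.0005,0,0,0,0]]'; python3 -m jog '[[0,0,0,0,0,0,0.72],[0,0,0,0,0,0,0.75],[0,0,0,0,0,0,0.85],[0,0,0,0,0,0,1],[0,0,0,0,0,0,1],[0,0,0,0,0,0,1],[0,0,0,0,0,0,1]]'; python3 - <<'E'
from h import *
f=viewer.grab_frame("side"); crop(f,280,230,440,350,"pics/s5.png",5)
f=viewer.grab_frame("scene"); crop(f,180,160,300,250,"pics/sc5.png",6)
delta(([478,-265,47],-16.5,-60),([478+.285*40,-265+.958*40,47+50],-16.5,-60))
E
```

```text
t: 8.3
tool_pos: [473.3, -281.2, 38.1]
ee_rot: [0.694, 0.518, -0.401, 0.299]
contact_force: [0.3, 0.4, 5.4]
opening: 0.651
t: 9.0
tool_pos: [473.3, -280.6, 37.0]
ee_rot: [0.694, 0.518, -0.401, 0.299]
contact_force: [-0.5, 0.4, 0.3]
opening: 0.995
t 9.10 hold [ 477.9 -265.1   46.4] psi -16.5 tau -60.0 ydz -0.001 open 0.999 F [ 0.2 -0.2  0.6] q [-0.79  1.25  1.05  2.    0.    0.65 -0.31]
[-0.0004  0.0001 -0.0004] [-0.001 -0.     0.001]
[-0.0237  0.0001 -0.06  ] [-0.001 -0.     0.001]
```

View pics/s5.png

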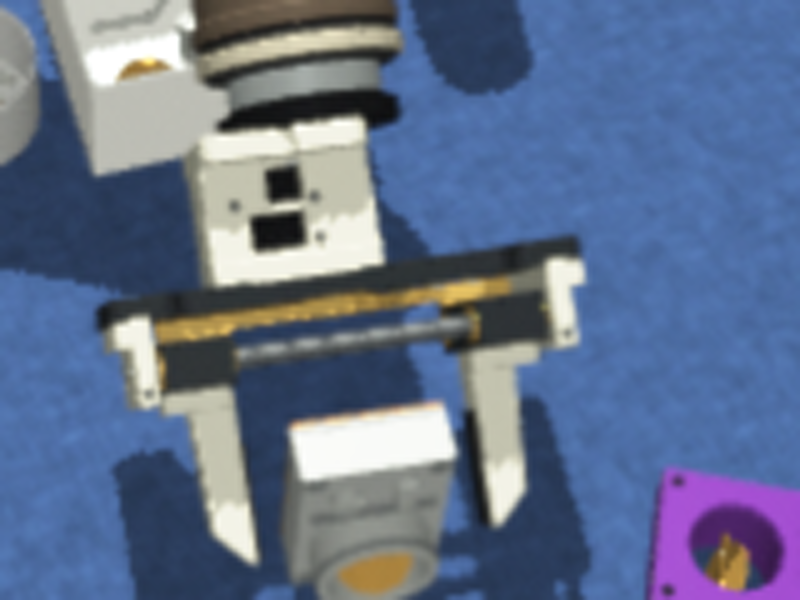

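View pics/sc5.png

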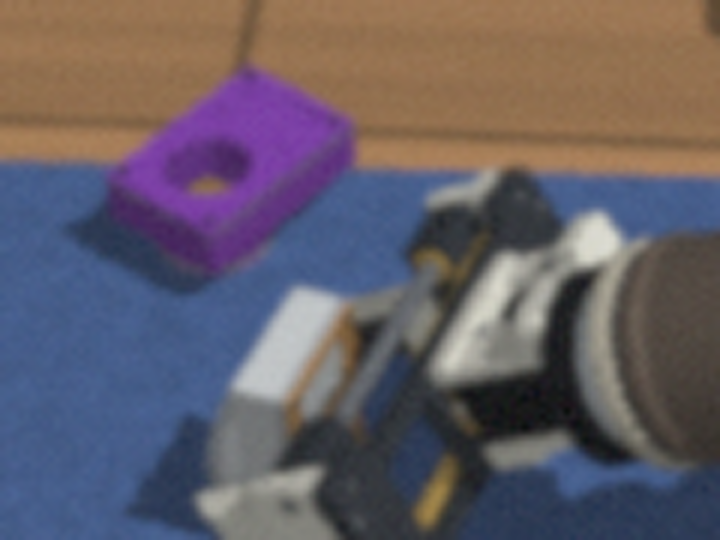

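The cover stands on its throat end and the fingers are clear. Backing off along the tool axis, then up.

```bash
python3 -m jog '[[0,0,-0.01,0,0,0,1],[0,0,-0.03,0,0,0,1],[0,0,-0.06,0,0,0,1],[-0.02,0,-0.09,0,0,0,1],[-0.065,0,-0.115,0,0,0,1],[-0.11,0,-0.14,0,0,0,1],[-0.11,0,-0.14,0,0,0,1]]'; python3 - <<'E'
from h import *
f=viewer.grab_frame("side"); crop(f,280,230,440,350,"pics/s6.png",5);np.save("s6.npy",f,allow_pickle=True)
f=viewer.grab_frame("scene"); crop(f,180,160,300,250,"pics/sc6.png",6);np.save("sc6.npy",f,allow_pickle=True)
delta(([470,-290,200],-16.5,0),([463,-316,200],-16.5,50))
E
```

```text
t: 9.8
tool_pos: [493.4, -217.9, 208.1]
ee_rot: [0.695, 0.517, -0.399, 0.3]
contact_force: [0.2, -0.4, -0.8]
opening: 0.999
t 9.90 hold [ 497.4 -201.1  212.8] psi -16.5 tau -59.9 ydz 0.001 open 0.998 F [-0.5  0.6 -0.3] q [-0.95  1.02  1.23  1.92  0.12  0.96 -0.22]
[-0.0194 -0.0011  0.0775] [ 1.000e-03  1.045e+00 -0.000e+00]
[-0.0315 -0.0004  0.085 ] [1.000e-03 1.917e+00 0.000e+00]
```

View pics/s6.png

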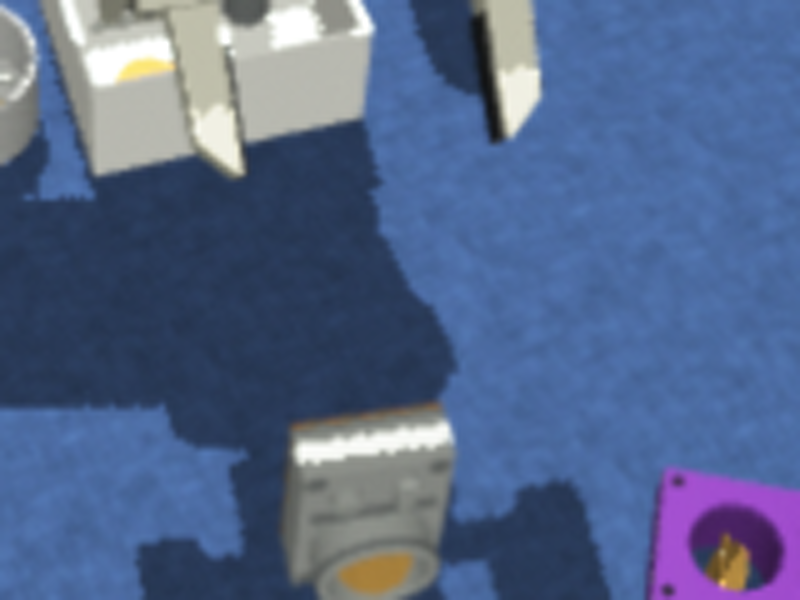

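View pics/sc6.png

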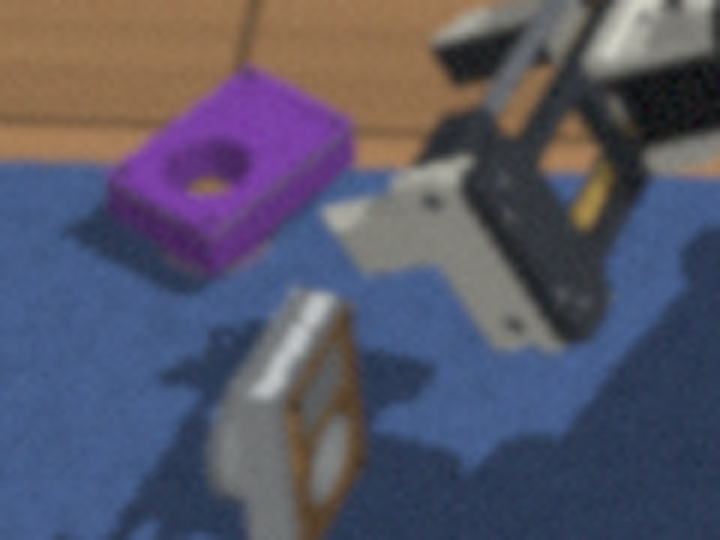

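```bash
python3 -m jog '[[-0.02,0,0.02,0,0.15,0,1],[-0.02,0,0.04,0,0.3,0,1],[-0.02,0,0.06,0,0.45,0,1],[-0.02,0,0.0775,0,0.6,0,1],[-0.02,0,0.0775,0,0.75,0,1],[-0.02,0,0.0775,0,0.9,0,1],[-0.02,0,0.0775,0,1.05,0,1],[-0.024,0,0.08,0,1.2,0,1],[-0.028,0,0.082,0,1.35,0,1],[-0.03,0,0.084,0,1.5,0,1],[-0.0315,0,0.085,0,1.65,0,1],[-0.0315,0,0.085,0,1.8,0,1]]'; python3 - <<'E'
from h import *
f=viewer.grab_frame("scene"); cv2.imwrite("pics/scene7.png",f["img"][:,:,::-1]);C=cloud(f)
k=(abs(C[...,2]-90)<5)&(abs(C[...,0]-478)<60)&(abs(C[...,1]+265)<50)
q=C[k];print(len(q),q.mean(0) if len(q) else '',cv2.minAreaRect(q[:,:2].astype(np.float32)) if len(q) else '')
f=np.load("s6.npy",allow_pickle=True).item();C=cloud(f)
k=(abs(C[...,2]-90)<5)&(abs(C[...,0]-478)<60)&(abs(C[...,1]+265)<50)
q=C[k];print(len(q),q.mean(0),cv2.minAreaRect(q[:,:2].astype(np.float32)))
delta(([452,-353,137],-16.5,50),([478,-265.5,60],-16.5,50))
E
```

```text
t: 11.1
tool_pos: [467.1, -303.4, 187.2]
ee_rot: [0.747, 0.557, 0.292, -0.218]
contact_force: [0.4, 0.9, -1.2]
opening: 1.001
199 [ 479.94405555 -265.76260225   88.85209873] ((479.0731506347656, -266.2665710449219), (25.1490478515625, 64.88611602783203), 74.53330993652344)
376 [ 478.31893892 -265.74456685   88.6887249 ] ((478.6513977050781, -265.2679443359375), (26.391530990600586, 60.52401351928711), 74.39385223388672)
t 11.15 hold [ 459.9 -318.2  197. ] psi -17.0 tau 43.2 ydz -0.007 open 1.002 F [-3.1 -2.7 -2.1] q [ 0.55  0.69  0.51  1.62 -0.83  1.58  1.05]
[-0.0647  0.003   0.0193] [ 0.001  0.119 -0.012]
[-0.0508  0.0029  0.1379] [ 0.001  0.119 -0.012]
```

View pics/scene7.png

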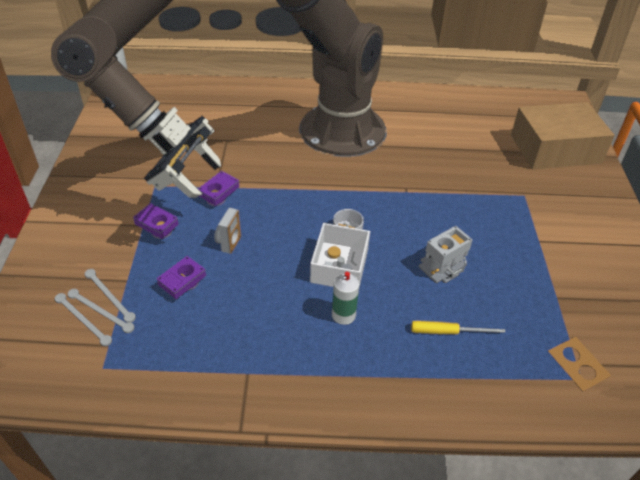

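The cover stands at (230,230) and the tool is on its neck side. Moving to the pre-grasp pose.

```bash
python3 -m jog '[[-0.03,0.003,0.008,0,0.119,-0.012,1],[-0.065,0.003,0.019,0,0.119,-0.012,1],[-0.065,0.003,0.019,0,0.119,-0.012,1],[-0.065,0.003,0.019,0,0.119,-0.012,1],[-0.065,0.003,0.019,0,0.119,-0.012,1]]'; python3 - <<'E'
from h import *
f=viewer.grab_frame("wrist"); cv2.imwrite("pics/w8.png",f["img"][:,:,::-1])
delta(([478,-265.5,60],-16,50))
E
```

```text
t: 11.65
tool_pos: [460.7, -336.5, 130.3]
ee_rot: [0.725, 0.549, 0.334, -0.247]
contact_force: [0.5, -0.7, 0.4]
opening: 0.996
t 11.70 hold [ 456.8 -350.2  143. ] psi -15.9 tau 49.1 ydz 0.009 open 0.998 F [-0.9  0.1 -0.6] q [ 0.66  0.84  0.47  1.55 -0.87  1.63  1.16]
[-0.0053 -0.0037  0.1203] [0.005 0.016 0.008]
```

View pics/w8.png

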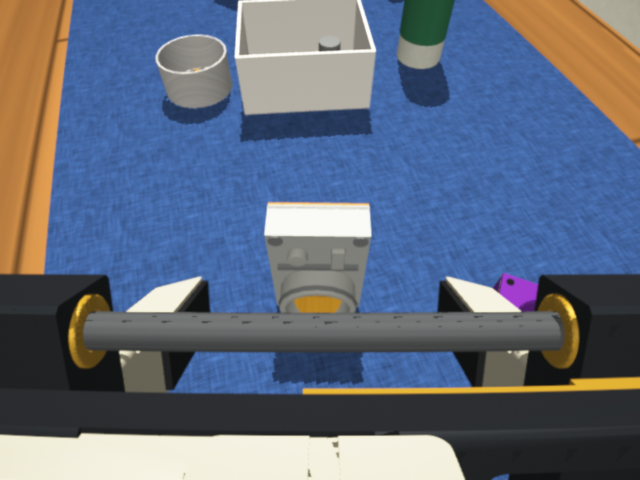

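The standing cover is centred between the fingers, its top at columns 265–371. Advancing along the tool.

```bash
python3 -m jog '[[-0.005,-0.0035,0.02,0.005,0.016,0.006,1],[-0.005,-0.0035,0.045,0.005,0.016,0.006,1],[-0.005,-0.0035,0.07,0.005,0.016,0.006,1],[-0.005,-0.0035,0.09,0.005,0.016,0.006,1],[-0.005,-0.0035,0.105,0.005,0.016,0.006,1],[-0.005,-0.0035,0.117,0.005,0.016,0.006,1],[-0.005,-0.0035,0.12,0.005,0.016,0.006,1],[-0.005,-0.0035,0.12,0.005,0.016,0.006,1]]'; python3 - <<'E'
from h import *
f=viewer.grab_frame("wrist"); cv2.imwrite("pics/w9.png",f["img"][:,:,::-1])
delta(([478,-265.5,60],-16,50))
E
```

```text
t: 12.5
tool_pos: [481.1, -252.6, 47.0]
ee_rot: [0.724, 0.545, 0.338, -0.255]
contact_force: [-0.3, -0.8, 0.1]
opening: 1.003
t 12.55 hold [ 477.1 -267.1   59.3] psi -16.1 tau 50.0 ydz 0.000 open 0.996 F [0.4 0.6 0.7] q [ 0.58  0.89  0.41  1.72 -0.96  1.45  1.24]
[0.0017 0.0004 0.0009] [ 0.001  0.    -0.001]
```

View pics/w9.png

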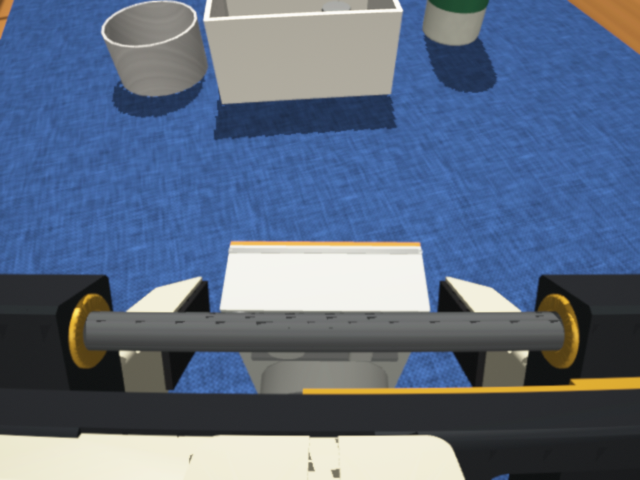

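The cover sits between the pads. Nudging 1 mm and closing.

```bash
python3 -m jog '[[0.0015,0.0003,0.0008,0,0,0,1],[0.0015,0.0003,0.0008,0,0,0,0],[0.0015,0.0003,0.0008,0,0,0,0],[0.0015,0.0003,0.0008,0,0,0,0],[0.0015,0.0003,0.0008,0,0,0,0],[0.0015,0.0003,0.0008,0,0,0,0],[0.0015,0.0003,0.0008,0,0,0,0],[0.0015,0.0003,0.0008,0,0,0,0],[0.0015,0.0003,0.0008,0,0,0,0],[0.0015,0.0003,0.0008,0,0,0,0]]'; python3 - <<'E'
from h import *
delta(([478,-265.5,150],-16,50))
E
```

```text
t: 13.55
tool_pos: [481.7, -251.4, 47.6]
ee_rot: [0.724, 0.545, 0.338, -0.254]
contact_force: [-0.0, -0.8, 0.3]
opening: 0.655
t 13.55 hold [ 477.8 -265.2   59.7] psi -16.0 tau 50.0 ydz -0.000 open 0.655 F [-0.  -0.8  0.3] q [ 0.58  0.89  0.41  1.72 -0.96  1.45  1.24]
[ 0.0691  0.0003 -0.0582] [ 0.    -0.    -0.001]
```

```bash
python3 -m jog '[[0.007,0,-0.006,0,0,0,0],[0.02,0,-0.017,0,0,0,0],[0.045,0,-0.038,0,0,0,0],[0.07,0,-0.058,0,0,0,0],[0.1,0,-0.085,0,0,0,0],[0.115,0,-0.097,0,0,0,0],[0.115,0,-0.097,0,0,0,0]]'; python3 - <<'E'
from h import *
delta(([470,-220,230],-16,5),([470,-180,230],-16,-40))
E
```

```text
t: 14.25
tool_pos: [482.3, -252.6, 201.0]
ee_rot: [0.724, 0.546, 0.338, -0.252]
contact_force: [-0.6, 0.4, -4.0]
opening: 0.651
t 14.25 hold [ 478.3 -266.4  213.1] psi -16.0 tau 49.9 ydz 0.005 open 0.651 F [-0.6  0.4 -4. ] q [ 0.54  0.68  0.46  1.66 -0.89  1.62  1.05]
[ 0.027  -0.0208  0.0159] [ 0.004 -0.784  0.002]
[ 0.0463 -0.0318  0.032 ] [ 0.005 -1.569 -0.   ]
```

```bash
python3 -m jog '[[0.005,-0.003,0.003,0,-0.14,0,0],[0.01,-0.006,0.006,0,-0.28,0,0],[0.015,-0.01,0.01,0,-0.42,0,0],[0.02,-0.014,0.013,0,-0.56,0,0],[0.025,-0.018,0.016,0,-0.7,0,0],[0.03,-0.022,0.02,0,-0.84,0,0],[0.035,-0.025,0.023,0,-0.98,0,0],[0.04,-0.028,0.026,0,-1.12,0,0],[0.043,-0.03,0.029,0,-1.26,0,0],[0.046,-0.031,0.032,0,-1.4,0,0],[0.046,-0.032,0.032,0,-1.569,0,0],[0.046,-0.032,0.032,0,-1.569,0,0]]'; python3 - <<'E'
from h import *
delta(([470,-180,230],-16,-40),([500,40,230],10,-40),([516,245,220],37.1,-40))
for n in ("scene",):
    f=viewer.grab_frame(n); cv2.imwrite(f"pics/{n}10.png",f["img"][:,:,::-1])
E
```

```text
t: 15.45
tool_pos: [466.6, -186.1, 209.6]
ee_rot: [0.747, 0.569, -0.276, 0.206]
contact_force: [0.0, 0.3, -4.2]
opening: 0.651
t 15.45 hold [ 469.9 -174.4  223.9] psi -15.5 tau -40.3 ydz -0.007 open 0.651 F [ 0.   0.3 -4.2] q [-0.82  0.54  0.91  1.97  0.31  1.02 -0.4 ]
[-0.0079  0.0015 -0.0012] [0.001 0.004 0.011]
[ 0.161 -0.023 -0.144] [-0.292  0.003 -0.336]
[ 0.3244 -0.0578 -0.2689] [-0.596  0.001 -0.698]
```

View pics/scene10.png

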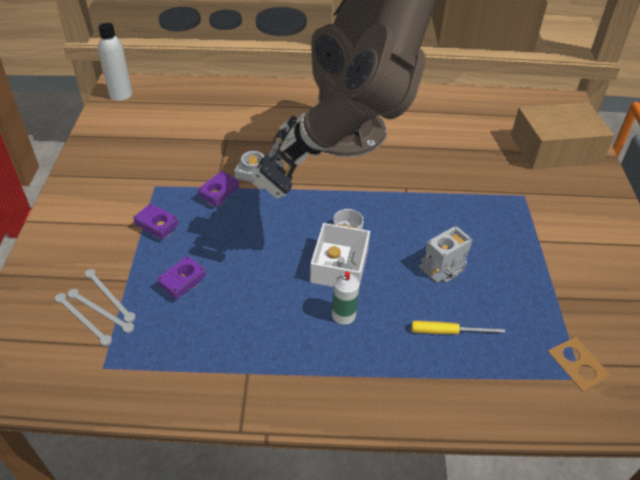

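The cover is flipped, neck up, at (252,162). Carrying it high across.

```bash
python3 -m jog '[[0.04,-0.006,-0.035,-0.07,0,-0.08,0],[0.08,-0.012,-0.07,-0.14,0,-0.16,0],[0.12,-0.018,-0.107,-0.21,0,-0.25,0],[0.161,-0.023,-0.144,-0.292,0,-0.336,0],[0.2,-0.032,-0.175,-0.37,0,-0.43,0],[0.24,-0.04,-0.207,-0.45,0,-0.52,0],[0.28,-0.05,-0.24,-0.53,0,-0.61,0],[0.324,-0.058,-0.269,-0.596,0,-0.698,0],[0.324,-0.058,-0.269,-0.596,0,-0.698,0],[0.324,-0.058,-0.269,-0.596,0,-0.698,0],[0.324,-0.058,-0.269,-0.596,0,-0.698,0]]'; python3 - <<'E'
from h import *
delta(([513.5,249.5,160],37.1,-40),([513.5,249.5,112],37.1,-40))
for n in ("scene","side","wrist"):
    f=viewer.grab_frame(n); cv2.imwrite(f"pics/{n}11.png",f["img"][:,:,::-1])
E
```

```text
t: 16.6
tool_pos: [526.7, 228.0, 211.6]
ee_rot: [0.425, 0.838, -0.151, 0.307]
contact_force: [0.8, -1.5, -2.0]
opening: 0.653
t 16.60 hold [519.4 237.7 226. ] psi 36.4 tau -40.0 ydz 0.008 open 0.653 F [ 0.8 -1.5 -2. ] q [-1.4   0.51  0.68  1.88  0.46  1.   -0.42]
[0.0524 0.0018 0.0421] [-0.002  0.    -0.014]
[0.0833 0.0014 0.0789] [-0.002  0.    -0.014]
```

View pics/scene11.png

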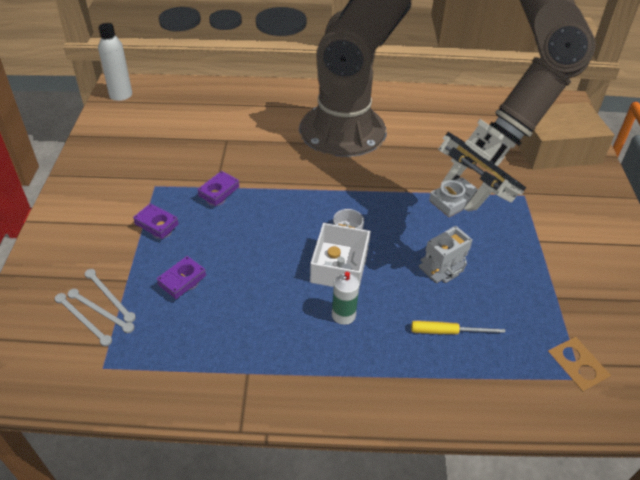

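View pics/side11.png

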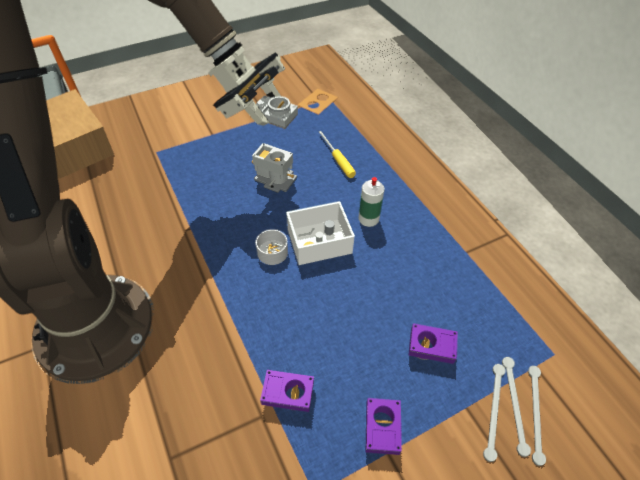

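View pics/wrist11.png

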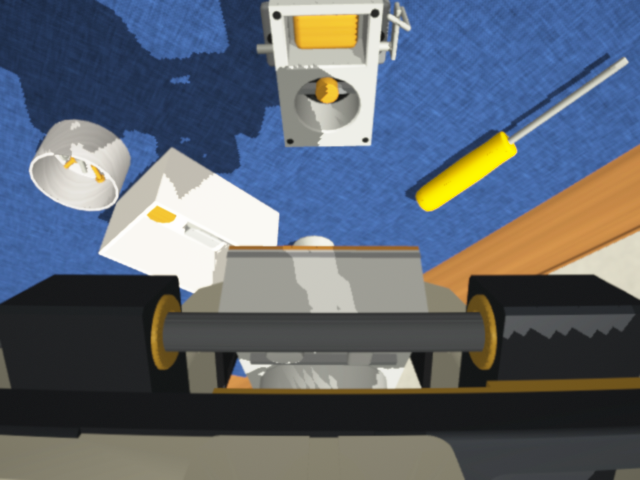

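Gasket down, the cover is heading above the body, which is seen at wrist (325,75) and has not moved. Moving to about 50 mm above the deck for measurement.

```bash
python3 -m jog '[[0.015,0.0018,0.01,-0.002,0,-0.014,0],[0.03,0.0018,0.021,-0.002,0,-0.014,0],[0.042,0.0018,0.032,-0.002,0,-0.014,0],[0.0524,0.0018,0.0421,-0.002,0,-0.014,0],[0.0524,0.0018,0.0421,-0.002,0,-0.014,0],[0.0524,0.0018,0.0421,-0.002,0,-0.014,0],[0.0524,0.0018,0.0421,-0.002,0,-0.014,0]]'; python3 - <<'E'
from h import *
delta(([513.5,249.5,160],37.1,-40))
A=[]
for n,b in (("scene",(410,180,500,290)),("side",(215,100,325,205))):
    f=viewer.grab_frame(n); np.save(n+"12.npy",f,allow_pickle=True); crop(f,*b,f"pics/{n}12.png",5)
    A.append(cv2.resize(cv2.imread(f"pics/{n}12.png"),(400,500)))
cv2.imwrite("pics/m12.png",np.hstack(A))
f=viewer.grab_frame("wrist");cv2.imwrite("pics/w12.png",f["img"][:,:,::-1]);np.save("w12.npy",f,allow_pickle=True)
E
```

```text
t: 17.45
tool_pos: [521.1, 241.5, 146.2]
ee_rot: [0.418, 0.841, -0.152, 0.308]
contact_force: [-0.2, -0.1, -3.2]
opening: 0.654
t 17.45 hold [513.8 251.2 160.6] psi 37.2 tau -40.1 ydz 0.002 open 0.654 F [-0.2 -0.1 -3.2] q [-1.39  0.62  0.65  1.92  0.44  0.89 -0.47]
[-0.0005 -0.0013  0.0012] [0.003 0.002 0.   ]
```

View pics/m12.png

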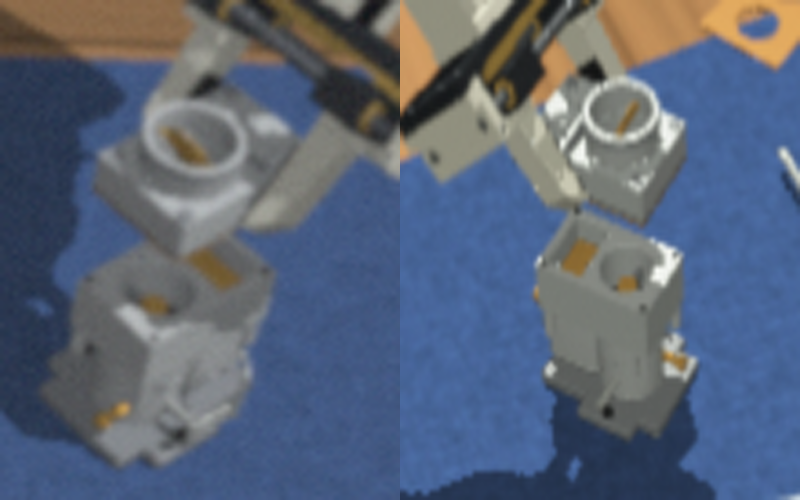

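View pics/w12.png

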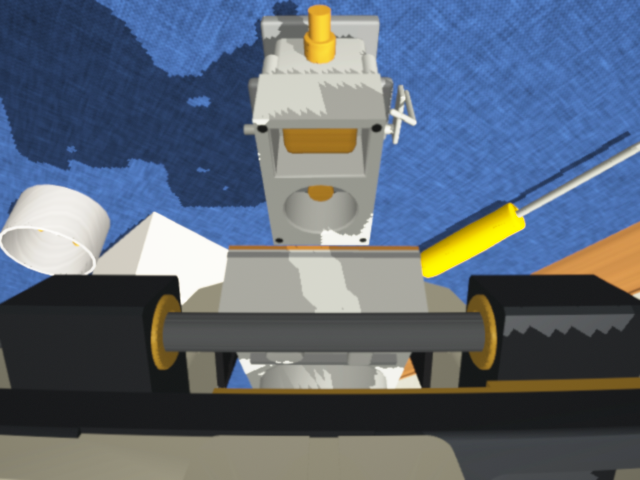

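```bash
python3 - <<'E'
from h import *
f=np.load("w12.npy",allow_pickle=True).item()
b=toplane(f,[(263,128),(377,128),(279,240),(363,240)],86);print("bolts",b[:,:2].round(1).tolist(),"ctr",b.mean(0).round(1))
d=(b[2]+b[3]-b[0]-b[1])/2;print("len",np.linalg.norm(d),"ang",np.degrees(np.arctan2(d[1],d[0])), "wid",np.linalg.norm(b[0]-b[1]))
g=toplane(f,[(228,247),(419,247)],148.6);w=g[1]-g[0];print("gasket bowl edge",g.round(1).tolist(),"mid",g.mean(0).round(1),np.linalg.norm(w),"ang-perp",np.degrees(np.arctan2(w[1],w[0])))
a=np.radians(np.degrees(np.arctan2(w[1],w[0]))); 
for s in (1,-1):
    print("  center cand",(g.mean(0)[:2]+45*s*np.array([-np.sin(a),np.cos(a)])).round(1))
for n,p in (("scene",(453.8,210.1)),("side",(275.8,123.2))):
    f=np.load(n+"12.npy",allow_pickle=True).item(); print(n,"neck rim ctr",toplane(f,[p],190.6).round(1))
print("expected neck from tool", np.array([513.8,251.2])+29*np.array([.603,-.798]))
# sides depth: cover top of plate plane for level
f=np.load("side12.npy",allow_pickle=True).item()
for n in ("scene","side"):
    f=np.load(n+"12.npy",allow_pickle=True).item();C=cloud(f)
    k=(abs(C[...,2]-190)<7)&(abs(C[...,0]-531)<40)&(abs(C[...,1]-228)<40);q=C[k];print(n,len(q),q.mean(0),((q.max(0)+q.min(0))/2).round(1), cv2.minEnclosingCircle(q[:,:2].astype(np.float32)))
E
```

```text
bolts [[478.7, 257.1], [516.1, 285.3], [526.6, 194.0], [564.2, 222.4]] ctr [521.4 239.7  86. ]
len 79.20417061098105 ang -52.71130864602709 wid 46.87283333334271
gasket bowl edge [[471.6, 257.5, 148.6], [519.7, 293.8, 148.6]] mid [495.7 275.7 148.6] 60.22382253859099 ang-perp 37.08524631528382
  center cand [468.5 311.6]
  center cand [522.8 239.8]
scene neck rim ctr [[534.7 227.6 190.6]]
side neck rim ctr [[531.3 224.3 190.6]]
expected neck from tool [531.287 228.058]
scene 199 [533.69987501 226.43235231 187.92551268] [532.4 226.6 188.1] ((531.724609375, 225.66329956054688), 27.380918502807617)
side 165 [531.49538144 226.92211286 188.12233362] [531.8 228.2 189.3] ((530.7846069335938, 228.16592407226562), 26.53990364074707)
```

```bash
python3 - <<'E'
from h import *
delta(([512.2,251.8,130],37.2,-40),([512.2,251.8,111],37.2,-40))
E
```

```text
t 17.60 hold [513.7 251.4 160.6] psi 37.2 tau -40.1 ydz 0.002 open 0.653 F [-0.2 -0.4 -1.8] q [-1.39  0.61  0.65  1.92  0.44  0.89 -0.47]
[ 0.0206 -0.001   0.0226] [ 0.002  0.001 -0.001]
[ 0.0329 -0.001   0.0371] [ 0.002  0.001 -0.001]
```

```bash
python3 -m jog '[[0.005,-0.001,0.005,0.002,0.001,0,0],[0.01,-0.001,0.01,0.002,0.001,0,0],[0.015,-0.001,0.016,0.002,0.001,0,0],[0.0206,-0.001,0.0226,0.002,0.001,0,0],[0.0206,-0.001,0.0226,0.002,0.001,0,0],[0.0206,-0.001,0.0226,0.002,0.001,0,0],[0.0206,-0.001,0.0226,0.002,0.001,0,0]]'; python3 - <<'E'
from h import *
delta(([512.2,251.8,111],37.2,-40))
f=viewer.grab_frame("wrist");cv2.imwrite("pics/w13.png",f["img"][:,:,::-1]);np.save("w13.npy",f,allow_pickle=True)
E
```

```text
t: 18.3
tool_pos: [519.4, 242.0, 115.2]
ee_rot: [0.418, 0.841, -0.153, 0.307]
contact_force: [0.4, 0.7, -2.9]
opening: 0.656
t 18.30 hold [512.1 251.6 129.6] psi 37.2 tau -40.1 ydz -0.000 open 0.656 F [ 0.4  0.7 -2.9] q [-1.38  0.66  0.63  1.94  0.43  0.83 -0.5 ]
[0.012  0.0002 0.0142] [-0.001  0.001 -0.   ]
```

View pics/w13.png

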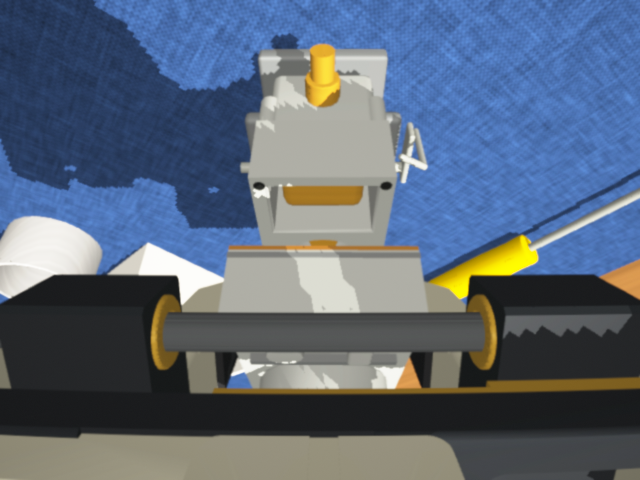

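The deck bolts at (259,186) and (386,186) sit evenly about the cover edge (228–419). Final descent.

```bash
python3 -m jog '[[0.002,0,0.0025,0,0,0,0],[0.004,0,0.005,0,0,0,0],[0.006,0,0.0075,0,0,0,0],[0.008,0,0.01,0,0,0,0],[0.01,0,0.0125,0,0,0,0],[0.012,0,0.014,0,0,0,0],[0.012,0,0.014,0,0,0,0],[0.012,0,0.014,0,0,0,0],[0.012,0,0.014,0,0,0,0]]'; python3 - <<'E'
from h import *
delta(([512.2,251.8,111],37.2,-40))
A=[]
for n,b in (("scene",(410,180,500,290)),("side",(215,100,325,205))):
    f=viewer.grab_frame(n); np.save(n+"14.npy",f,allow_pickle=True); crop(f,*b,f"pics/{n}14.png",5)
    A.append(cv2.resize(cv2.imread(f"pics/{n}14.png"),(400,500)))
cv2.imwrite("pics/m14.png",np.hstack(A))
f=viewer.grab_frame("wrist");cv2.imwrite("pics/w14.png",f["img"][:,:,::-1]);np.save("w14.npy",f,allow_pickle=True)
E
```

```text
t: 19.25
tool_pos: [519.1, 242.2, 96.7]
ee_rot: [0.418, 0.841, -0.152, 0.307]
contact_force: [0.8, 0.2, -3.0]
opening: 0.651
t 19.25 hold [511.8 251.8 111.1] psi 37.2 tau -40.0 ydz -0.000 open 0.651 F [ 0.8  0.2 -3. ] q [-1.37  0.69  0.63  1.94  0.43  0.8  -0.52]
[-0.0001  0.0003  0.0003] [-0.001  0.001 -0.   ]
```

View pics/m14.png

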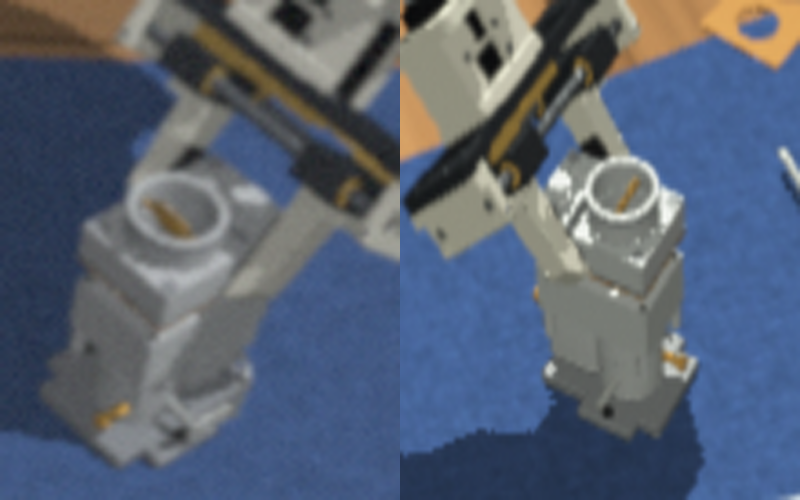

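View pics/w14.png

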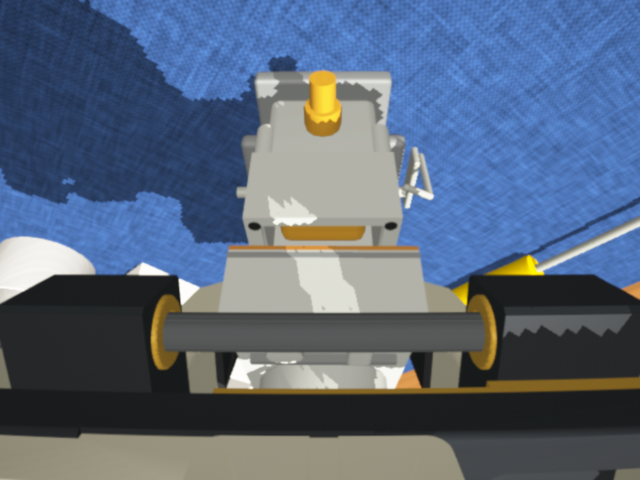

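The cover sits just above the body with a narrow gap all round (near (140,300) and (620,290) in the mosaic). Now the numeric checks.

```bash
python3 - <<'E'
from h import *
f=np.load("w14.npy",allow_pickle=True).item()
b=toplane(f,[(255,226),(391,226)],86); g=toplane(f,[(228,247),(419,247)],99)
u=np.array([.604,-.797])
print("bolt mid",b.mean(0).round(1),np.linalg.norm(b[0]-b[1]),"-> deck ctr",(b.mean(0)[:2]+39.6*u).round(1)," edge mid",g.mean(0).round(1),np.linalg.norm(g[0]-g[1]),"-> cover ctr",(g.mean(0)[:2]+45*u).round(1))
for n in ("scene","side"):
    f=np.load(n+"14.npy",allow_pickle=True).item();C=cloud(f)
    near=(abs(C[...,0]-530)<45)&(abs(C[...,1]-228)<45)
    q=C[near&(abs(C[...,2]-140)<6)];print(n,"rim",len(q),np.median(q,0).round(1),np.percentile(q[:,2],[10,90]).round(1),cv2.minEnclosingCircle(q[:,:2].astype(np.float32)))
    # base plate/body unchanged: depth compare lower body with initial
for n,p in (("scene",(410+177/4.444,180+215/4.545)),("side",(215+221/3.636,100+191/4.762))):
    f=np.load(n+"14.npy",allow_pickle=True).item(); print(n,"rim ctr",toplane(f,[p],141).round(1))
# change masks away from arm: can/tin/tub/driver
f0=np.load("scene.npy",allow_pickle=True).item()["img"];f1=np.load("scene14.npy",allow_pickle=True).item()["img"]
for nm,(x0,y0,x1,y1) in dict(can=(330,268,360,326),tub=(310,225,330,290),driver=(410,318,508,338),carbbase=(425,262,465,282)).items():
    print(nm,cv2.phaseCorrelate(cv2.cvtColor(f0[y0:y1,x0:x1],7).astype(np.float32),cv2.cvtColor(f1[y0:y1,x0:x1],7).astype(np.float32)))
E
```

```text
bolt mid [497.4 271.1  86. ] 46.902724653637975 -> deck ctr [521.3 239.5]  edge mid [493.8 276.   99. ] 60.313463980194776 -> cover ctr [521.  240.2]
scene rim 183 [532.2 226.6 138.3] [135.  141.1] ((522.2695922851562, 231.95767211914062), 37.14311599731445)
side rim 144 [530.6 224.3 138.3] [135.1 141. ] ((528.0792846679688, 229.41859436035156), 27.877817153930664)
scene rim ctr [[536.7 227.6 141. ]]
side rim ctr [[528.1 223.4 141. ]]
can ((0.19699618391633855, 0.07147726760351247), 1.0051374753316245)
tub ((0.0027215936347690928, 0.056706794797229065), 1.0035978409979078)
driver ((-0.008598243880925338, -0.0443287275223927), 0.9619139285087586)
carbbase ((-0.09735398775116977, 0.3967866448640436), 0.7801061469316483)
```

```bash
python3 - <<'E'
from h import *
u=np.array([.604,-.797]);v=np.array([.797,.604])
for n in ("scene","side"):
    f=np.load(n+"14.npy",allow_pickle=True).item();C=cloud(f)
    d=C[...,:2]-np.array([529.5,228.]);r=np.hypot(d[...,0],d[...,1])
    q=C[(r<30)&(abs(C[...,2]-139)<7)]
    for _ in range(4):
        A=np.c_[(q[:,:2]-[529.5,228])@np.c_[u,v],np.ones(len(q))];c=np.linalg.lstsq(A,q[:,2],rcond=None)[0];e=q[:,2]-A@c;q=q[abs(e)<2*e.std()]
    print(n,len(q),"tilt deg along x,y",np.degrees(c[:2]).round(1),"z",c[2].round(1),e.std().round(2))
where(); print(ctrl.read_state()["qvel"].round(4))
E
```

```text
scene 192 tilt deg along x,y [ 0.5 -0.1] z 137.7 2.44
side 149 tilt deg along x,y [ 0.5 -0.6] z 138.0 2.32
t 19.40 hold [511.8 251.8 111.1] psi 37.2 tau -40.0 ydz -0.000 open 0.653 F [-0.2  0.1 -3.3] q [-1.37  0.69  0.63  1.94  0.43  0.8  -0.52]
[ 0.0015  0.001  -0.0013  0.0019 -0.0014 -0.0017  0.0011]
```

```bash
python3 - <<'E'
from h import *
print(ctrl.finish_job()); where()
E
```

```text
the job is handed in; nothing more can be done
None
the job is handed in; nothing more can be done
```

The cover is turned over, gasket down, and held still in the gripper about 10–13 mm above the carburettor deck. I handed it in at about 19.4 s. I gripped it, stood it on its throat end in a clear spot, re-gripped it from the neck side, finished the turn and carried it across high up.

**Last checks:**
- **Line-up:** the wrist camera put the cover centre within about 1 mm of the deck centre. At the check from about 50 mm up, its yaw was within about 0.5°.
- **Level:** depth readings gave a tilt of 0.6° or less from both fixed cameras.
- **Grip:** the opening matched the 60 mm plate, the arm was at rest and the only outside load was about 3 N, roughly the cover's own weight.
- **Can, tub and screwdriver:** no shift showed in the scene camera. I did not check the tin numerically.

**Disagreements:**
- **Neck position:** readings picked by eye from the fixed cameras were about 4 mm off one way (scene) and 3 mm the other (side). That is about the reading error, so I relied on the wrist view.
- **Height:** rim depth read about 2–3 mm lower than the arm's own figures; the deck had read about 1 mm low, so I put part of this down to the sensor.
- **Body position:** the image comparison at the carburettor base showed about 0.4 px, with a weak match and shadow over that area. The wrist-camera view showed no movement.

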